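# Seat the insect holder in its specimen cube and snap the cover on

### The arm

A 6-joint arm with a two-finger parallel gripper is mounted at the origin on the work surface. World frame = base frame: x ahead of the robot, y to its left, z up, the work surface at z = 0. Lengths are in m, angles in rad, forces in N, time in s.
With the tool pointing down it reaches from about 0.35 to 0.925 m from the base axis. Payload 6.4 kg.
Tool frame: the origin (TCP) lies midway between the tips of the shut fingers; the grasp point (between the pads) lies 19 mm behind it; z points along the fingers, y is the line along which they close (so a half turn about z gives the same grasp; the last joint's range is limited). The gripper opens to 94 mm and grips with 3 to 60 N. Pads are 16 mm wide; open, the fingers measure 119 mm over their backs; the gripper's body (75 mm by 177 mm) begins 78 mm behind the grasp point.
Start: joints at [-1.328, 0.245, 1.558, -0, 1.339, -0.174], TCP at [0.263, -0.594, 0.173] pointing down, gripper open.
Joint ranges: [-3.13, 3.13], [-1.02, 2.26], [0.13, 2.54], [-0.95, 4.09], [0.21, 2.88], [-2.74, 2.74]. Speed limits (rad/s): [2.57, 2.57, 3.14, 3.14, 3.14, 3.14].

### API

Orientations are given as a unit quaternion [x, y, z, w].
In Python, from cell import manip, eyes, ticket, nets gives the robot as it stands.
- The arm moves only by the tool play_rows, never from a script. Its argument "targets" is a list of rows, each a list of 3 entries, a list of its own where there are three numbers: the shift along the tool's x, y, z in mm, then the turn about the tool's z in degrees, then the finger opening in mm, from 0 to 94. A call has 1 to 8 rows; each row shifts and turns the commanded pose from where the row before left it, along the tool's axes as they then stand; what a row does not reach is not made up. A row lasts 1/10 s, in which the tool goes at most 50 mm and 8.59 degrees, less where a joint would pass 70% of its speed; a pose out of reach is approached as far as the arm can. A call is refused whole if a number of a shift passes 50 or a number of a turn 8.59, either way. A call with a gripper value outside its range is refused whole. The fingers move at their own pace and stop on an object; the grip force is fixed at half the most. Time passes only in rows, so rows that do not move let the fingers close. It gives the time, the measured TCP pose, the force, the opening and the grip force at its end, in the units of the state.
- manip.state(): the state, without advancing time (a new reading comes with each control period).
- eyes.camera(name): name is "scene" or "side" or "wrist"; returns the picture (400x640x3 uint8, blue, green, red); there is no depth.
- eyes.camera_model(name): a dict with "camera_matrix" (3x3 intrinsics, pixels), "distortion" ([k1, k2, p1, p2, k3] as OpenCV has them; the pictures are not rectified), "origin" and "attitude" of the camera in the world; the wrist camera has in their place "hand_eye" (4x4, takes a point from camera to tool coordinates, whose origin is the TCP and whose axes are the flange's). Camera axes: x right, y down, z forward; pixel columns grow to the right and rows downward; lengths in m; the calibration is good to about 2 mm. A picture is of the moment at which its call begins: read the wrist's pose just before it. camera_model takes no time and is no camera call.
- ticket.close_job(): hands the job in; it is judged then, once.
Trained networks look in the newest picture that a camera, given by its name, has taken for a name from the list of things; names that differ only in an ending like _2 or _b are one class to them, and where a whole thing is asked for, a point or a joint stands for the part that bears it (a point fixed in the world has none). Each returns a list of dicts, best first, with "conf" (0 to 1); they miss things now and then, are a little off and sometimes report something else, mostly with a low value. They report only what shows in the picture. A call takes as long as a camera call. They do not tell look-alikes from the thing itself.
- nets.recognise(camera, target): "point" ([row, column] in pixels, amid what is visible of it).
- nets.landmark_of(camera, target): "point" ([row, column] in pixels: a listed point, or the origin of a listed thing).
The state is a dict: "time": time; "joint_pos": joint angles; "qd": joint speeds; "effort": joint torques, N m; "ee_pos": TCP position; "tcp_rot": TCP orientation; "force": force on the tool from outside, world axes, zero at the start; "moment": the same for the moment, N m; "opening": opening from 0.0 (shut) to 1.0 (fully open); "finger_force": force on a finger pad.
Only numpy, scipy, OpenCV 4.12 (cv2) and the standard library are available. Lean on these libraries where they do the work, as an engineer would, in place of code of your own. Each camera call takes 0.05 s, during which the arm holds its last target. There are 200 camera calls.

### The job

Stand the knurled insect holder that carries the beetle, foot down and beetle up, in the round pocket of the specimen cube's base, without anything touching the beetle. Then set the clear cover over it, rim down, and press until both clips snap over its rim and it sits fully home all round. Keep pressing it down firmly and finish like that, hand still on the cover and pressing (do not let go: I will run the sealing tape round it); leave the other things on the cart where they are.

Things in the scene. Friction and masses are not known exactly. Their poses are not given: they have to be found in the camera images.
- holder_mid (a point): Centre of the knurled part of the insect holder with the beetle. Aluminium, 28 g: knurled body 28 mm across, 12 mm high (6 above, 6 below this point), under it a smooth bevelled foot 21 mm across, 7 mm long. Starts upright on its foot, this point 13 mm above the cart top; z runs from foot to beetle. Can be gripped across the knurled part at any yaw.
- insect: The fragile beetle pinned on that holder; origin in the middle of the holder's top face, 6 mm above holder_mid. With its legs about 17 mm long (x) and 12 mm wide, its pin ends 14 mm above the origin: well inside the holder's 28 mm. Nothing may touch it.
- pocket (a point): Middle of the mouth of the round pocket in the specimen cube's base, level with the plinth's top, 18 mm above the cart top; z up, x and y along the base's sides. Pocket 24 mm across, 9 mm deep. With the holder seated, the underside of its knurled part lies on the plinth and holder_mid is 6 mm above this point.
- base: The specimen cube's base, origin under its middle: white plastic, loose on the cart, 120 g. Foot plate 66 mm (x) by 76 mm (y), 6 mm thick; on it a square plinth up to 18 mm height, 45 mm wide at its foot, sides sloping in to 37 mm at the top. In the middle of each y side a springy clip, 14 mm wide, stands 26 to 33 mm from the middle, up to 20 mm above the cart top.
- cover_mid (a point): Middle of the specimen cube's clear cover, half-way up; z points to its closed top. Clear polystyrene box, 52 mm square outside, 47 mm inside, 50 mm high, open below, 45 g. Starts rim down, this point 25 mm above the cart top. Fits over the plinth, sides along the base's sides, any of the four ways round; home, this point is 13 mm above the pocket point.
- cover_rim (a point): Middle of the open lower end of the cover, 25 mm below cover_mid. A rounded bead, 5 mm high, stands out 2.5 mm round the rim. Lowered straight, the bead meets the clips with this point about 15 mm above the cart top; pressing on takes roughly 8 to 20 N, then the clips snap over the bead and the force drops; home on the foot plate it is 6 mm above the cart top and meets a firm stop.
- spare_holder: A second insect holder just like the first, but with no beetle on it; not needed. Origin under its middle.
- jar_mid (a point): A stoppered frosted glass jar, 62 mm across, 130 mm high, in the way only; point 60 mm up its axis.
- dish: A blue ceramic mounting dish, 84 mm across, 24 mm high; not needed. Origin under its middle.
- slide_box: A closed black slide box, 85 by 100 by 35 mm; not needed. Origin under its middle.
- small_cube: A smaller specimen cube, already closed, 42 mm wide and 38 mm high; not needed. Origin under its middle.
- pinning_block: A stepped wooden pinning block, 78 by 34 mm, 24 mm high; not needed. Origin under its middle.
- forceps: Fine steel forceps lying flat, 120 mm long (x), 8 mm high; not needed. Origin under its middle.
There are look-alikes about, which are no part of the job. Leave any blue look-alike of the part that bears holder_mid alone. Leave any blue or purple look-alike of the part that bears cover_mid alone.

How it is judged:
By the outcome, as a careful person would: the job done as asked, in the order asked, and still so for the second after the job is handed in, while the arm keeps its last pose, push and grip.
It also fails if it takes over 66 s, if anything falls off the work surface, if the arm or the gripper's body presses on something with over 40 N, if the wrist force passes 120 N, or if a joint passes its speed limit or range.

## Working session

There is one attempt and no reset: what is moved stays moved. The work goes in short steps, Python scripts to look and compute and a tool call to move; the robot and the scene stay as the last step left them, time stands still between calls to the robot, and variables do not carry over. Pictures are saved under pics/ and viewed, at most 10 in all, crops included, and the job is handed in when it is done.

Besides the shell and the picture viewer there is one more tool, called after "Call:" as name([rows], argument=value, ...), one row to a line, values as JSON. play_rows: Moves the arm, as the interface text tells. Its arguments: {"type":"object","properties":{"targets":{"type":"array"}},"required":["targets"]}

```bash
mkdir -p pics
cat > h.py <<'E'
import numpy as np, cv2
from scipy.spatial.transform import Rotation as R
from cell import manip, eyes, ticket, nets
def cam(name, st=None):
    m=eyes.camera_model(name); K=np.array(m["camera_matrix"]); d=np.array(m["distortion"])
    if "hand_eye" in m:
        st=st or manip.state(); T=np.eye(4); T[:3,:3]=R.from_quat(st["tcp_rot"]).as_matrix(); T[:3,3]=st["ee_pos"]
        T=T@np.array(m["hand_eye"]); return K,d,T[:3,:3],T[:3,3]
    A=np.array(m["attitude"]); A=R.from_quat(A).as_matrix() if A.shape==(4,) else A
    return K,d,A,np.array(m["origin"])
def px2w(c,rc,z):
    K,d,A,o=c; u=cv2.undistortPoints(np.array([[[rc[1],rc[0]]]],float),K,d)[0,0]
    v=A@np.array([u[0],u[1],1]); return o+v*(z-o[2])/v[2]
def w2px(c,p):
    K,d,A,o=c; q=cv2.projectPoints((A.T@(np.array(p)-o)).reshape(1,1,3),np.zeros(3),np.zeros(3),K,d)[0][0,0]; return q[::-1]
E
python3 - <<'E'
from h import *
s=manip.state(); print(s)
for n in ("scene","side","wrist"):
    m=eyes.camera_model(n); print(n,{k:np.round(v,3).tolist() for k,v in m.items()})
    cv2.imwrite(f"pics/{n}0.png",eyes.camera(n))
    c=cam(n,s)
    for t,z in (("holder_mid",.013),("pocket",.018),("cover_mid",.025),("base",0),("spare_holder",0),("jar_mid",.06),("small_cube",0)):
        try:
            for r in nets.landmark_of(n,t)[:4]: print(n,t,np.round(r["conf"],2),np.round(r["point"]),np.round(px2w(c,r["point"],z),3))
        except Exception as e: print(e)
E
```

```text
{'time': 0.0, 'joint_pos': array([-1.32811804e+00,  2.45768565e-01,  1.55897123e+00,  1.20686599e-05,
        1.33871785e+00, -1.74136630e-01]), 'qd': array([ 0.00051077,  0.00015103, -0.00012276, -0.00021882,  0.00115291,
        0.00016731]), 'effort': array([-1.03485017e-04, -4.15824294e+01, -3.14604306e+01,  6.85492018e-02,
        3.31761106e-02, -1.57967183e-04]), 'ee_pos': array([ 0.26298158, -0.59371629,  0.17169753]), 'tcp_rot': array([ 9.78361518e-01,  2.06900629e-01, -2.60834733e-05, -9.32153293e-04]), 'force': array([ 0.56505725, -0.10994437, -0.3296887 ]), 'moment': array([ 0.05475503, -0.00533352,  0.02833918]), 'finger_force': 0.0, 'opening': 0.9966238299998105}
scene {'camera_matrix': [[460.769, 0.0, 323.178], [0.0, 460.769, 201.574], [0.0, 0.0, 1.0]], 'distortion': [-0.067, 0.0, 0.0, 0.0, 0.0], 'origin': [1.059, -0.38, 0.968], 'attitude': [0.85, 0.426, -0.146, -0.274]}
scene holder_mid 0.7 [255. 240.] [ 0.497 -0.23   0.013]
scene holder_mid 0.64 [288. 233.] [ 0.563 -0.285  0.013]
scene holder_mid 0.56 [258. 270.] [ 0.547 -0.177  0.013]
scene pocket 0.94 [160. 394.] [
[... 974 characters left out ...]
 0.263 0.018]
side cover_mid 0.78 [224. 304.] [0.515 0.107 0.025]
side cover_mid 0.74 [188. 302.] [ 0.575 -0.012  0.025]
side cover_mid 0.74 [219. 242.] [0.681 0.161 0.025]
side base 0.68 [277. 286.] [0.494 0.264 0.   ]
side spare_holder 0.72 [259. 349.] [0.365 0.145 0.   ]
side spare_holder 0.65 [192. 259.] [0.696 0.036 0.   ]
side jar_mid 0.61 [ 97. 319.] [ 0.684 -0.388  0.06 ]
side small_cube 0.55 [152. 278.] [ 0.722 -0.139  0.   ]
wrist {'camera_matrix': [[320.207, 0.0, 320.762], [0.0, 320.207, 196.458], [0.0, 0.0, 1.0]], 'distortion': [0.007, 0.0, 0.0, 0.0, 0.0], 'hand_eye': [[-0.0, -0.963, -0.268, 0.077], [1.0, 0.0, -0.001, -0.001], [0.001, -0.268, 0.963, -0.21], [0.0, 0.0, 0.0, 1.0]]}
```

View pics/scene0.png

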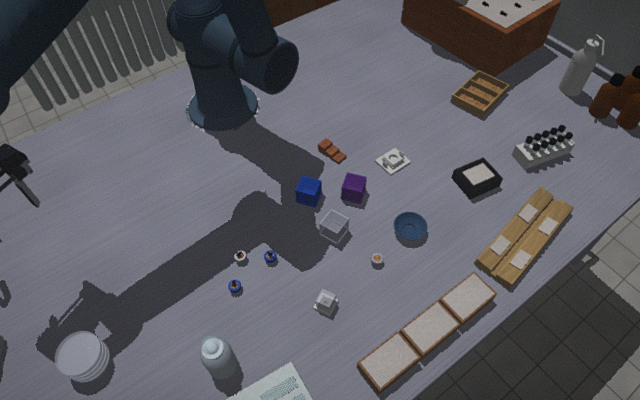

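Run:
```python
import cv2,numpy as np
a=cv2.imread("pics/scene0.png"); b=cv2.imread("pics/side0.png")
x=cv2.resize(a[205:305,200:300],(400,400),interpolation=cv2.INTER_CUBIC)
y=cv2.resize(a[135:235,285:385],(400,400),interpolation=cv2.INTER_CUBIC)
cv2.imwrite("pics/crop0.png",np.hstack([x,y]))
```

```text
(no output)
```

View pics/crop0.png

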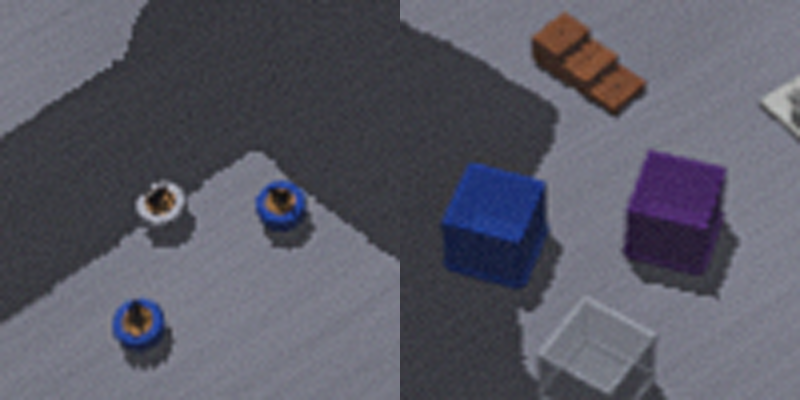

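The scene shows the holder candidates: silver at (255,240), blue at (288,233) and blue at (258,270). The description calls for the silver one, at about (0.495, -0.231), and the crop confirms it carries a beetle. The spare holder is at (260,375).

The covers are blue at (192,308), purple at (187,353) and clear at (223,336), so I take the clear one. The base is at (160,394).

```bash
cat >> h.py <<'E'
def yaw(s): x=R.from_quat(s["tcp_rot"]).as_matrix()[:,0]; return np.degrees(np.arctan2(x[1],x[0]))
def plan(target,dyaw=0,n=8):
    """rows in tool axes (tool down): n equal world steps to target, total turn dyaw (deg, world)"""
    s=manip.state(); y=yaw(s); d=(np.array(target)-s["ee_pos"])*1000/n; out=[]
    for i in range(n):
        c,q=np.cos(np.radians(y)),np.sin(np.radians(y))
        out.append([[round(c*d[0]+q*d[1],1),round(q*d[0]-c*d[1],1),round(-d[2],1)],round(-dyaw/n,2)]); y+=dyaw/n
    print("now",np.round(s["ee_pos"],4),"yaw",round(y-dyaw,2)); 
    for r in out: print(r)
def wl(t,z,name="wrist",k=3,f="landmark_of",shot=None):
    s=manip.state(); im=eyes.camera(name); c=cam(name,s)
    if shot: cv2.imwrite(f"pics/{shot}.png",im)
    for r in getattr(nets,f)(name,t)[:k]: print(t,np.round(r["conf"],2),np.round(r["point"],1),np.round(px2w(c,r["point"],z),4))
    return im,c
E
python3 -c "
from h import *
plan([.495,-.231,.15],0,11)"
```

```text
now [ 0.2631 -0.5944  0.1728] yaw 23.88
[[np.float64(32.6), np.float64(-21.7), np.float64(2.1)], 0.0]
[[np.float64(32.6), np.float64(-21.7), np.float64(2.1)], 0.0]
[[np.float64(32.6), np.float64(-21.7), np.float64(2.1)], 0.0]
[[np.float64(32.6), np.float64(-21.7), np.float64(2.1)], 0.0]
[[np.float64(32.6), np.float64(-21.7), np.float64(2.1)], 0.0]
[[np.float64(32.6), np.float64(-21.7), np.float64(2.1)], 0.0]
[[np.float64(32.6), np.float64(-21.7), np.float64(2.1)], 0.0]
[[np.float64(32.6), np.float64(-21.7), np.float64(2.1)], 0.0]
[[np.float64(32.6), np.float64(-21.7), np.float64(2.1)], 0.0]
[[np.float64(32.6), np.float64(-21.7), np.float64(2.1)], 0.0]
[[np.float64(32.6), np.float64(-21.7), np.float64(2.1)], 0.0]
```

Call:
play_rows([
  [[32, -22, 2], 0, 50],
  [[32, -22, 2], 0, 50],
  [[32, -22, 2], 0, 50],
  [[32, -22, 2], 0, 50],
  [[32, -22, 2], 0, 50],
  [[32, -22, 2], 0, 50],
  [[32, -22, 2], 0, 50],
  [[32, -22, 2], 0, 50],
])

```text
time: 2.0
ee_pos: [0.4267, -0.3284, 0.1569]
tcp_rot: [0.978, 0.207, 0.0, 0.0]
force: [0.4, 0.2, -0.9]
opening: 0.536
finger_force: 0.0
```

Call:
play_rows([
  [[32, -22, 2], 0, 50],
  [[32, -22, 2], 0, 50],
  [[30, -22, 2], 0, 50],
  [[0, 0, 0], 0, 50],
  [[0, 0, 0], 0, 50],
])

```text
time: 2.5
ee_pos: [0.4854, -0.2311, 0.1508]
tcp_rot: [0.978, 0.208, -0.0, 0.0]
force: [0.3, 0.1, 0.3]
opening: 0.533
finger_force: 0.0
```

```bash
python3 -c "
from h import *
im,c=wl('holder_mid',.013,shot='w1')
wl('insect',.019)
plan([.495,-.231,.15],0,1)
print(w2px(c,[.495,-.231,.013]))"
```

```text
holder_mid 0.93 [108.1 291.9] [ 0.5427 -0.1716  0.013 ]
holder_mid 0.76 [166.8 322.7] [ 0.499  -0.2264  0.013 ]
holder_mid 0.73 [135.9 390. ] [ 0.5589 -0.2787  0.013 ]
insect 0.58 [136.7 391.4] [ 0.5582 -0.2804  0.019 ]
insect 0.57 [166.7 325. ] [ 0.5007 -0.2294  0.019 ]
insect 0.49 [110.4 291.6] [ 0.5404 -0.174   0.019 ]
now [ 0.4848 -0.2325  0.1509] yaw 23.78
[[np.float64(10.0), np.float64(2.7), np.float64(0.9)], 0.0]
[171.74951014 324.98349256]
```

View pics/w1.png

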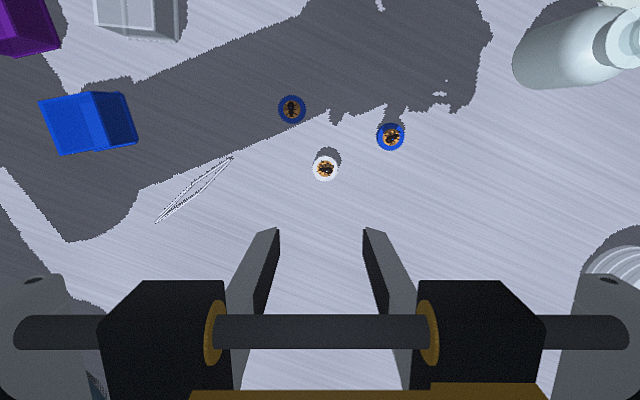

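The wrist view shows the silver holder at (168,325), with the blue ones at (108,292) and (136,390). The forceps at (190,195) are well clear.

Call:
play_rows([
  [[8, 1, 25], 0, 50],
  [[8, 1, 25], 0, 50],
  [[0, 0, 20], 0, 50],
  [[0, 0, 5], 0, 50],
  [[0, 0, 0], 0, 50],
])

```text
time: 3.2
ee_pos: [0.4999, -0.2271, 0.0752]
tcp_rot: [0.978, 0.206, -0.001, -0.001]
force: [-0.2, 0.3, 0.3]
opening: 0.531
finger_force: 0.0
```

```bash
python3 -c "
from h import *
im,c=wl('holder_mid',.013,shot='w2')
wl('insect',.019)
wl('holder_mid',.013)
s=manip.state();print(s['ee_pos'],yaw(s),w2px(c,s['ee_pos']))
g=cv2.resize(im[100:300,220:420],(600,600));cv2.imwrite('pics/w2c.png',g)"
```

```text
holder_mid 0.84 [200.1 321.2] [ 0.498  -0.2274  0.013 ]
holder_mid 0.79 [162.8 403.7] [ 0.5571 -0.2786  0.013 ]
holder_mid 0.67 [127.3 285.6] [ 0.5438 -0.1748  0.013 ]
insect 0.62 [203.1 322.1] [ 0.4984 -0.2294  0.019 ]
insect 0.6 [165.4 406.4] [ 0.5577 -0.2812  0.019 ]
insect 0.42 [129.5 277.5] [ 0.5413 -0.1703  0.019 ]
holder_mid 0.82 [161.3 397.5] [ 0.5577 -0.2745  0.013 ]
holder_mid 0.8 [127.6 282.7] [ 0.5441 -0.1731  0.013 ]
holder_mid 0.71 [198.9 318.6] [ 0.4993 -0.2257  0.013 ]
[ 0.50124181 -0.22731777  0.07692261] 23.86888527655177 [221.8333674  322.87077003]
```

View pics/w2c.png

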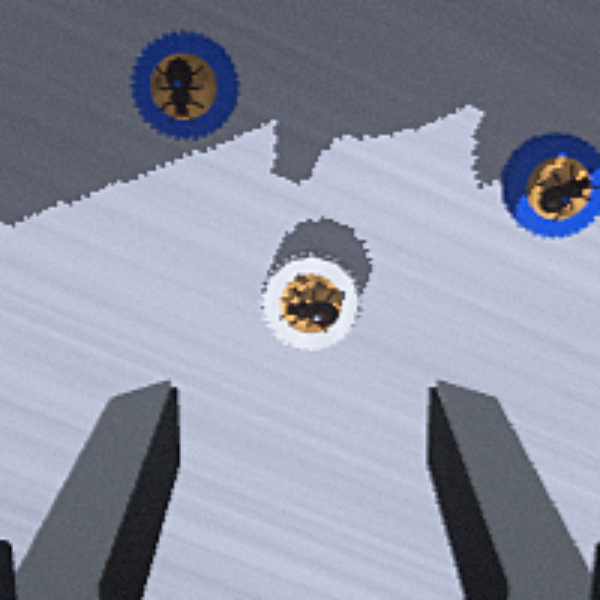

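The crop shows the silver holder's ring at about (201,324) px, midway between the fingertips.

Call:
play_rows([
  [[-1, 2.4, 15], 0, 50],
  [[0, 0, 25], 0, 50],
  [[0, 0, 20], 0, 50],
  [[0, 0, 6.5], 0, 50],
  [[0, 0, 0], 0, 50],
  [[0, 0, 0], 0, 50],
])

```text
time: 4.1
ee_pos: [0.5012, -0.2297, 0.0098]
tcp_rot: [0.978, 0.207, 0.0, 0.0]
force: [0.4, -0.7, 0.1]
opening: 0.534
finger_force: 0.0
```

Call:
play_rows([
  [[0, 0, 0], 0, 24],
  [[0, 0, 0], 0, 24],
  [[0, 0, 0], 0, 24],
  [[0, 0, 0], 0, 24],
  [[0, 0, 0], 0, 24],
])

```text
time: 4.6
ee_pos: [0.5008, -0.2294, 0.0094]
tcp_rot: [0.978, 0.207, 0.0, 0.0]
force: [0.5, -1.4, 0.1]
opening: 0.256
finger_force: 0.0
```

```bash
python3 -c "
from h import *
s=manip.state();print(s['opening']*94,s['finger_force'])
im=eyes.camera('wrist')
g=cv2.resize(im[150:290,230:410],(770,600));cv2.imwrite('pics/w3c.png',g)"
```

```text
24.056804520503622 0.0
```

View pics/w3c.png

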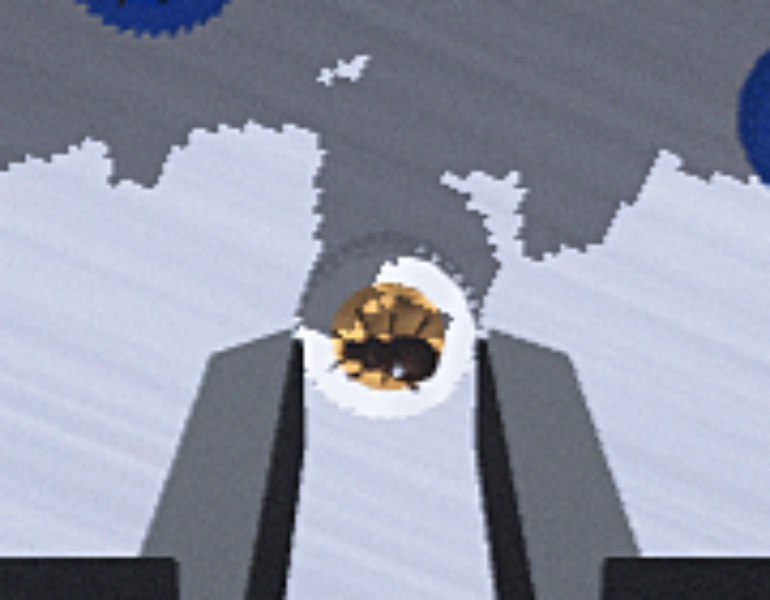

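The fingers closed to 24 mm without contact. In this crop the fingertips (rows 229–255 px) look nearer the camera than the holder ring (row 229). I'll check their height with the fixed cameras.

```bash
python3 -c "
from h import *
s=manip.state();o=[]
for n in ('scene','side'):
    im=eyes.camera(n); c=cam(n); p=w2px(c,s['ee_pos']); q=w2px(c,s['ee_pos']+[0,0,.034]);print(n,p,q)
    r,k=int(p[0])-40,int(p[1])-35
    o.append(cv2.resize(im[r:r+70,k:k+70],(400,400),interpolation=cv2.INTER_CUBIC)); print((p-[r,k])*400/70,(q-[r,k])*400/70)
cv2.imwrite('pics/chk.png',np.hstack(o))"
```

```text
scene [256.96132074 240.86846891] [249.76210838 238.51358776]
[234.06468996 204.96267946] [192.92633361 191.50621577]
side [152.04045923 351.80462306] [144.30909941 352.49469364]
[228.80262415 204.59784608] [184.62342518 208.54110653]
```

View pics/chk.png

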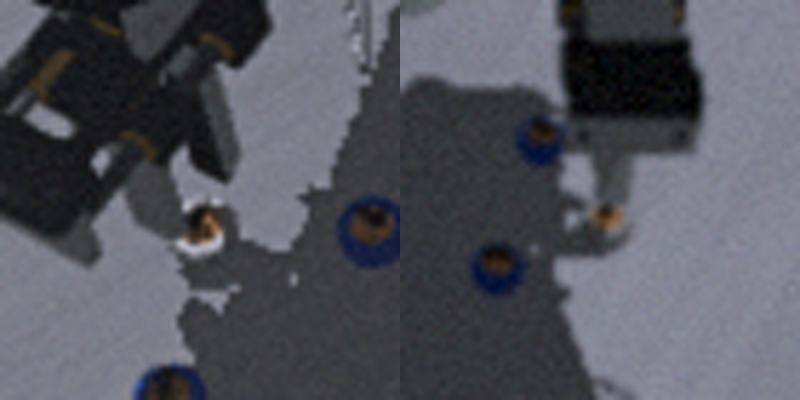

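In both crops the fingertips end about 20–30 mm above the reported TCP. They sit above the holder at scene crop (202,230), so I'll open, descend carefully and watch the force.

Call:
play_rows([
  [[0, 0, 0], 0, 50],
  [[0, 0, 0], 0, 50],
  [[0, 0, 0], 0, 50],
  [[0, 0, 8], 0, 50],
  [[0, 0, 8], 0, 50],
  [[0, 0, 0], 0, 50],
])

```text
time: 5.35
ee_pos: [0.4995, -0.2284, -0.0086]
tcp_rot: [0.978, 0.207, -0.001, -0.001]
force: [-0.4, -0.1, 0.1]
opening: 0.53
finger_force: 0.0
```

Call:
play_rows([
  [[0, 0, 2], 0, 50],
  [[0, 0, 2], 0, 50],
  [[0, 0, 0], 0, 50],
])

```text
time: 5.65
ee_pos: [0.5006, -0.2293, -0.0109]
tcp_rot: [0.978, 0.207, -0.0, -0.0]
force: [-0.5, -0.8, -0.0]
opening: 0.531
finger_force: 0.0
```

```bash
python3 -c "
from h import *
s=manip.state();print(s['ee_pos'],s['force'],s['opening']*94)
im=eyes.camera('wrist')
g=cv2.resize(im[150:290,230:410],(770,600));cv2.imwrite('pics/w4c.png',g)"
```

```text
[ 0.5006086  -0.2292764  -0.01094693] [-0.4683491  -0.75439811 -0.03800476] 49.93366765611454
```

View pics/w4c.png

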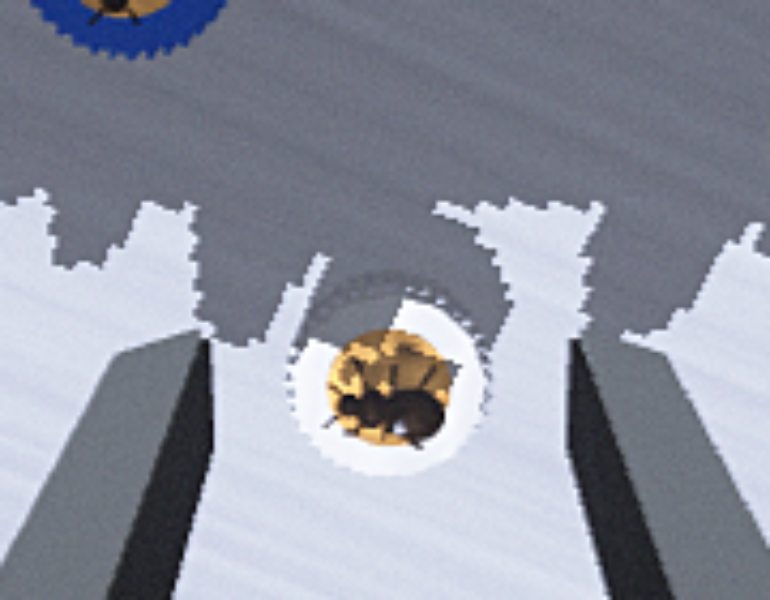

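Fingers straddle the holder symmetrically: ring at crop (388,390), finger mid at (395,391). The tips are about at ring-top height, so I go about 10 mm lower.

Call:
play_rows([
  [[0, 0, 4], 0, 50],
  [[0, 0, 4], 0, 50],
  [[0, 0, 1], 0, 50],
  [[0, 0, 1], 0, 50],
  [[0, 0, 0], 0, 50],
])

```text
time: 6.2
ee_pos: [0.5006, -0.2293, -0.0209]
tcp_rot: [0.978, 0.207, -0.0, -0.0]
force: [0.3, 0.2, 0.2]
opening: 0.535
finger_force: 0.0
```

Call:
play_rows([
  [[0, 0, 0], 0, 24],
  [[0, 0, 0], 0, 24],
  [[0, 0, 0], 0, 24],
  [[0, 0, 0], 0, 24],
  [[0, 0, 0], 0, 24],
])

```text
time: 6.7
ee_pos: [0.5008, -0.2294, -0.0206]
tcp_rot: [0.978, 0.207, 0.0, 0.0]
force: [-0.5, 0.7, 0.5]
opening: 0.284
finger_force: 30.0
```

Call:
play_rows([
  [[0, 0, -10], 0, 24],
  [[0, 0, -25], 0, 24],
  [[0, 0, -40], 0, 24],
  [[0, 0, -35], 0, 24],
  [[11.6, -37.6, 0], 0, 24],
  [[11.6, -37.6, 0], 0, 24],
  [[11.6, -37.6, 0], 0, 24],
  [[11.6, -37.6, 0], 0, 24],
])

```text
time: 7.5
ee_pos: [0.482, -0.0717, 0.0901]
tcp_rot: [0.978, 0.207, 0.001, 0.0]
force: [-0.2, 0.6, -0.6]
opening: 0.287
finger_force: 30.0
```

Call:
play_rows([
  [[11.6, -37.6, 0], 0, 24],
  [[11.6, -37.6, 0], 0, 24],
  [[11.6, -37.6, 0], 0, 24],
  [[11.6, -37.6, 0], 0, 24],
  [[11.6, -37.6, 0], 0, 24],
  [[11.6, -37.6, 0], 0, 24],
  [[11.6, -37.6, 0], 0, 24],
  [[0, 0, 0], 0, 24],
])

```text
time: 8.3
ee_pos: [0.4492, 0.2039, 0.09]
tcp_rot: [0.978, 0.21, 0.0, -0.0]
force: [-0.0, -0.3, -0.1]
opening: 0.285
finger_force: 30.0
```

```bash
python3 -c "
from h import *
s=manip.state();print(s['ee_pos'],yaw(s),s['opening']*94,s['finger_force'])
im,c=wl('pocket',.018,shot='w5'); wl('base',0); wl('pocket',.018)
wl('pocket',.018,'scene');wl('pocket',.018,'side')"
```

```text
[0.44915634 0.20390204 0.09000095] 24.187807892598205 26.799713154976637 30.000447928905487
pocket 0.78 [129.9 274.6] [0.486  0.2652 0.018 ]
base 0.85 [126.6 274.6] [0.4875 0.2649 0.    ]
base 0.41 [243.6 320.1] [0.3983 0.1797 0.    ]
base 0.22 [126.6 272.6] [0.4867 0.2666 0.    ]
pocket 0.89 [129.7 273.6] [0.4872 0.2615 0.018 ]
pocket 0.41 [  7.  635.7] [0.6879 0.0378 0.018 ]
pocket 0.6 [159.  393.2] [0.4926 0.2588 0.018 ]
pocket 0.63 [272.2 283.3] [0.5009 0.2629 0.018 ]
```

View pics/w5.png

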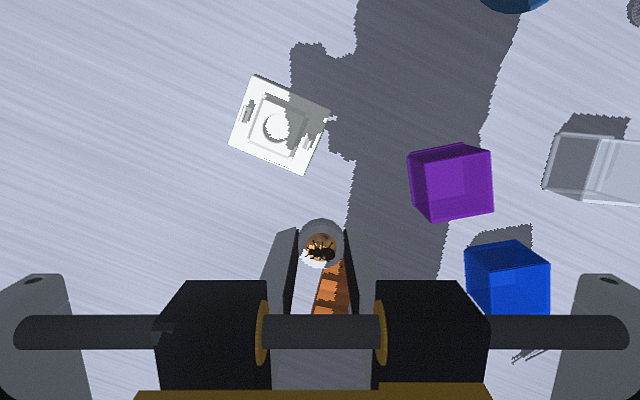

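The wrist view shows the base with foot-plate corners near (75,255), (112,330), (175,305) and (143,229), and the clips at (112,247) and (140,308). The holder is upright in the fingers at (244,321), with the beetle clear of them.

Run:
```python
from h import *
s=manip.state(); c=cam("wrist",s); print(s["joint_pos"])
im=cv2.imread("pics/w5.png"); g=cv2.cvtColor(im,cv2.COLOR_BGR2GRAY)
P=[]
for r,k in ((75,255),(112,330),(175,305),(143,229)): P.append(px2w(c,(r,k),.006))
P=np.array(P); print(np.round(P,4)); print("center",P.mean(0))
for i in range(4):
    d=P[(i+1)%4]-P[i]; print(np.linalg.norm(d),np.degrees(np.arctan2(d[1],d[0])))
M=R.from_quat(s["tcp_rot"]).as_matrix()
for rc in ((244,321),): print("holder tool",M.T@(px2w(c,rc,s["ee_pos"][2]+.0396)-s["ee_pos"]))
eyes.camera("wrist")
for t in ("insect","holder_mid"):
    for r in nets.landmark_of("wrist",t)[:2]:
        h=.0396 if t=="insect" else .0336
        print(t,r["conf"],r["point"],M.T@(px2w(c,r["point"],s["ee_pos"][2]+h)-s["ee_pos"]))
# pocket circle
roi=cv2.resize(g[85:170,220:340],None,fx=6,fy=6,interpolation=cv2.INTER_CUBIC)
e=[px2w(c,(127,276),.018)];print("pocket eye",e)
cv2.imwrite("pics/w5b.png",roi)
```

```text
[ 1.87129680e-01 -3.25977414e-02  2.02066568e+00 -1.90369119e-05
  1.15347443e+00  1.34247281e+00]
[[0.5223 0.2944 0.006 ]
 [0.5203 0.2227 0.006 ]
 [0.459  0.2207 0.006 ]
 [0.4584 0.2955 0.006 ]]
center [0.49000469 0.25834099 0.006     ]
0.07167508159138818 -91.57684815996384
0.061343089341625405 -178.13765013124817
0.07481839659610291 90.47996133423949
0.06392054833545346 -1.0526351767227153
holder tool [ 0.00139907 -0.0005675  -0.03959995]
insect 0.51 [247.2, 320.0] [-0.0006063  -0.00114616 -0.03960006]
holder_mid 0.8 [237.7, 320.6] [ 0.00278077 -0.00080695 -0.0335999 ]
pocket eye [array([0.49019789, 0.26048551, 0.018     ])]
```

View pics/w5b.png

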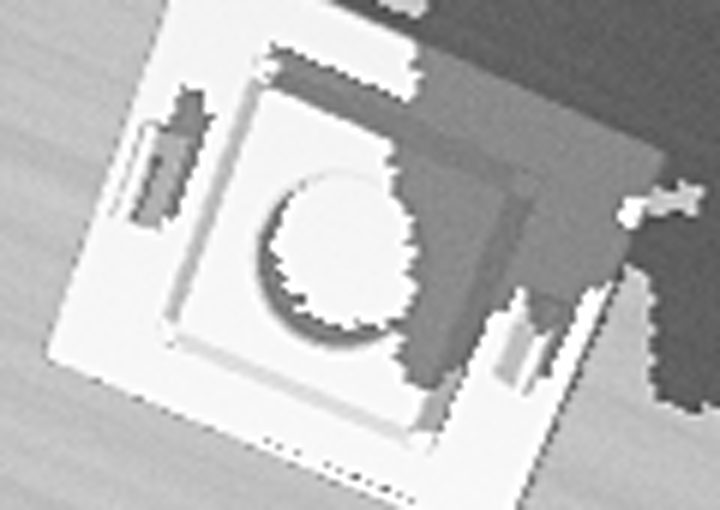

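The enlarged base shows the pocket circle at crop (260,345), which is px (128.3,277.5), concentric with the plinth and foot plate. The base yaw is about 0°, so I'll turn to close along base x and look again closer.

```bash
python3 -c "
from h import *
plan([.490,.205,.05],65.8,8)"
```

```text
now [0.45   0.2002 0.0892] yaw 23.85
[[np.float64(4.8), np.float64(1.5), np.float64(4.9)], -8.22]
[[np.float64(4.6), np.float64(2.1), np.float64(4.9)], -8.22]
[[np.float64(4.2), np.float64(2.8), np.float64(4.9)], -8.22]
[[np.float64(3.8), np.float64(3.3), np.float64(4.9)], -8.22]
[[np.float64(3.2), np.float64(3.9), np.float64(4.9)], -8.22]
[[np.float64(2.7), np.float64(4.3), np.float64(4.9)], -8.22]
[[np.float64(2.0), np.float64(4.6), np.float64(4.9)], -8.22]
[[np.float64(1.3), np.float64(4.9), np.float64(4.9)], -8.22]
```

Call:
play_rows([
  [[4.8, 1.5, 5], -8.2, 24],
  [[4.6, 2.1, 5], -8.2, 24],
  [[4.2, 2.8, 5], -8.2, 24],
  [[3.8, 3.3, 5], -8.2, 24],
  [[3.2, 3.9, 5], -8.2, 24],
  [[2.7, 4.3, 5], -8.2, 24],
  [[2, 4.6, 5], -8.2, 24],
  [[1.3, 4.9, 5], -8.2, 24],
])

```text
time: 9.75
ee_pos: [0.4902, 0.2052, 0.049]
tcp_rot: [0.708, 0.706, -0.0, -0.0]
force: [-0.9, -0.2, 0.4]
opening: 0.284
finger_force: 30.0
```

Call:
play_rows([
  [[0, 0, 0], 0, 24],
  [[0, 0, 0], 0, 24],
  [[0, 0, 0], 0, 24],
  [[0, 0, 0], 0, 24],
])

```text
time: 10.15
ee_pos: [0.4901, 0.2053, 0.0496]
tcp_rot: [0.711, 0.703, 0.0, 0.0]
force: [-0.7, 0.1, 0.5]
opening: 0.287
finger_force: 30.0
```

Run:
```python
from h import *
S=[]; I=[]
for i in range(4): s=manip.state(); S.append(s); I.append(eyes.camera("wrist")); print(np.round(s["ee_pos"],4),round(yaw(s),2))
im=np.median(I,0).astype(np.uint8); cv2.imwrite("pics/w6.png",im)
c=cam("wrist",S[-1]); M=R.from_quat(S[-1]["tcp_rot"]).as_matrix(); e=S[-1]["ee_pos"]
def tl(rc,z): return np.round(M.T@(px2w(c,rc,z)-e)*1000,1)
for t,z in (("pocket",.018),("base",0),("insect",e[2]+.0396),("holder_mid",e[2]+.0336)):
    for k in range(2):
        eyes.camera("wrist")
        for r in nets.landmark_of("wrist",t)[:2]: print(t,round(r["conf"],2),np.round(r["point"],1),"tool",tl(r["point"],z),np.round(px2w(c,r["point"],z),4))
# white base blob outline
g=cv2.cvtColor(im,cv2.COLOR_BGR2GRAY)
p=w2px(c,[.490,.259,.006]); print("pred",p)
print(cv2.HoughCircles(cv2.medianBlur(g,3)[60:200,240:400],cv2.HOUGH_GRADIENT,1,20,param1=80,param2=12,minRadius=10,maxRadius=22))
r0,k0=int(p[0])-55,int(p[1])-65; print(r0,k0)
cv2.imwrite("pics/w6c.png",cv2.resize(im[r0:r0+200,k0:k0+130],(390,600),interpolation=cv2.INTER_CUBIC))
```

```text
[0.4901 0.2053 0.0496] 89.42
[0.4901 0.2053 0.0495] 89.43
[0.49   0.2053 0.0495] 89.44
[0.4901 0.2053 0.0495] 89.45
pocket 0.61 [133.1 320.1] tool [60.  -1.4 31.5] [0.4893 0.2653 0.018 ]
pocket 0.89 [134.2 318.1] tool [59.2 -2.8 31.5] [0.4878 0.2645 0.018 ]
base 0.77 [131.7 321.6] tool [59.8 -0.2 49.5] [0.4904 0.265  0.    ]
base 0.83 [129.4 319. ] tool [61.6 -2.3 49.5] [0.4884 0.2669 0.    ]
base 0.29 [244.4 321.3] tool [-37.5  -0.4  49.5] [0.4893 0.1678 0.    ]
insect 0.7 [248.2 321.5] tool [ -0.2  -0.4 -39.6] [0.4897 0.2051 0.0891]
insect 0.86 [248.9 322.6] tool [ -0.7   0.3 -39.6] [0.4903 0.2046 0.0891]
insect 0.46 [130.3 318.6] tool [ 66.8  -1.9 -39.6] [0.4888 0.2721 0.0891]
holder_mid 0.82 [240.8 318.7] tool [  1.8  -2.  -33.6] [0.488  0.2071 0.0831]
holder_mid 0.39 [378.1 531.3] tool [-98.  141.3 -33.6] [0.6304 0.1059 0.0831]
holder_mid 0.59 [242.8 320.5] tool [  0.5  -1.  -33.6] [0.4891 0.2058 0.0831]
pred [140.10065832 321.11472701]
[[[76.5 73.5 15.6]]]
85 256
```

View pics/w6c.png

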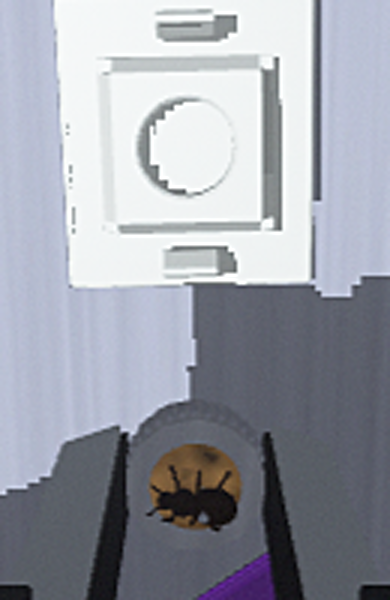

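The crop shows the pocket circle at px (134,318) and the held holder at (247,321), so the shift is about +59.7 mm in tool x and -2.3 mm in y. The base is turned by only about +1°.

Call:
play_rows([
  [[20, -1, 0], 0, 24],
  [[20, -1, 0], 0, 24],
  [[19.7, -0.3, 10], 0, 24],
  [[0, 0, 17], 0, 24],
  [[0, 0, 17], 0, 24],
  [[0, 0, 0], 0, 24],
  [[0, 0, 0], 0, 24],
])

```text
time: 11.85
ee_pos: [0.4882, 0.2649, 0.0053]
tcp_rot: [0.71, 0.704, -0.0, -0.0]
force: [-0.2, -0.3, 0.1]
opening: 0.287
finger_force: 30.0
```

```bash
python3 -c "
from h import *
plan([.4878,.2650,.005],0,1)
s=manip.state();print(s['force'])"
```

```text
now [0.4882 0.2649 0.0053] yaw 89.48
[[np.float64(0.1), np.float64(-0.4), np.float64(0.3)], 0.0]
[-0.19514687 -0.27636701  0.14113305]
```

Call:
play_rows([
  [[0, 0, 3], 0, 24],
  [[0, 0, 3], 0, 24],
  [[0, 0, 2], 0, 24],
  [[0, 0, 2], 0, 24],
  [[0, 0, 0], 0, 24],
])

```text
time: 12.35
ee_pos: [0.4881, 0.2649, -0.005]
tcp_rot: [0.71, 0.704, -0.0, -0.0]
force: [-1.2, 0.1, -0.6]
opening: 0.285
finger_force: 30.0
```

Call:
play_rows([
  [[0, 0, 1.5], 0, 24],
  [[0, 0, 1.5], 0, 24],
  [[0, 0, 1], 0, 24],
  [[0, 0, 0], 0, 24],
])

```text
time: 12.75
ee_pos: [0.4881, 0.2649, -0.009]
tcp_rot: [0.71, 0.704, -0.0, -0.0]
force: [0.1, -0.0, 0.3]
opening: 0.282
finger_force: 30.0
```

Call:
play_rows([
  [[0, 0, 0.7], 0, 24],
  [[0, 0, 0], 0, 24],
])

```text
time: 12.95
ee_pos: [0.4882, 0.265, -0.0095]
tcp_rot: [0.71, 0.704, -0.0, -0.0]
force: [-0.6, 0.0, -1.1]
opening: 0.281
finger_force: 30.0
```

Call:
play_rows([
  [[0, 0, 0.6], 0, 24],
  [[0, 0, 0.5], 0, 24],
  [[0, 0, 0], 0, 24],
])

```text
time: 13.25
ee_pos: [0.4884, 0.265, -0.0097]
tcp_rot: [0.71, 0.704, -0.0, -0.0]
force: [-3.2, -1.6, 6.6]
opening: 0.287
finger_force: 30.0
```

It seated at the expected height with contact. Now I release and lift.

Call:
play_rows([
  [[0, 0, -0.4], 0, 46],
  [[0, 0, 0], 0, 46],
  [[0, 0, 0], 0, 46],
  [[0, 0, 0], 0, 46],
  [[0, 0, -10], 0, 46],
  [[0, 0, -30], 0, 46],
  [[-20, 0, -45], 0, 60],
  [[-30, 0, -20], 0, 80],
])

```text
time: 14.05
ee_pos: [0.4902, 0.2158, 0.0997]
tcp_rot: [0.709, 0.705, 0.003, 0.002]
force: [0.0, -0.3, 0.1]
opening: 0.623
finger_force: 0.0
```

Run:
```python
from h import *
s=manip.state(); print(s["ee_pos"],s["opening"]*94)
im=eyes.camera("wrist"); c=cam("wrist",s); cv2.imwrite("pics/w7.png",im)
for t,z in (("holder_mid",.024),("insect",.03),("pocket",.018),("base",0),("cover_mid",.025)):
    for r in nets.landmark_of("wrist",t)[:3]: print(t,round(r["conf"],2),np.round(r["point"],1),np.round(px2w(c,r["point"],z),4))
print("exp holder top px",w2px(c,[.4884,.265,.03]), s["joint_pos"])
plan([.571,-.06,.10],0,9)
```

```text
[0.49019646 0.21581012 0.09965564] 58.60156818575345
holder_mid 0.7 [141.7 320.2] [0.4896 0.2652 0.024 ]
insect 0.57 [143.3 318.8] [0.4884 0.2644 0.03  ]
pocket 0.81 [143.1 317.9] [0.4876 0.2633 0.018 ]
base 0.71 [140.1 318.3] [0.4879 0.2643 0.    ]
cover_mid 0.74 [384.8 397.1] [ 5.723e-01 -4.000e-04  2.500e-02]
cover_mid 0.71 [377.4 282.7] [0.4469 0.011  0.025 ]
cover_mid 0.57 [300.9 340.8] [0.5094 0.1051 0.025 ]
exp holder top px [142.58612915 318.82383126] [2.02789836e-01 5.27936673e-02 1.91370445e+00 2.11727338e-04
 1.16826973e+00 2.09420659e-01]
now [0.4869 0.2153 0.0938] yaw 89.5
[[np.float64(-30.5), np.float64(9.6), np.float64(-0.7)], 0.0]
[[np.float64(-30.5), np.float64(9.6), np.float64(-0.7)], 0.0]
[[np.float64(-30.5), np.float64(9.6), np.float64(-0.7)], 0.0]
[[np.float64(-30.5), np.float64(9.6), np.float64(-0.7)], 0.0]
[[np.float64(-30.5), np.float64(9.6), np.float64(-0.7)], 0.0]
[[np.float64(-30.5), np.float64(9.6), np.float64(-0.7)], 0.0]
[[np.float64(-30.5), np.float64(9.6), np.float64(-0.7)], 0.0]
[[np.float64(-30.5), np.float64(9.6), np.float64(-0.7)], 0.0]
[[np.float64(-30.5), np.float64(9.6), np.float64(-0.7)], 0.0]
```

Call:
play_rows([
  [[-34, 10.5, -3], 0, 90],
  [[-34, 10.5, -3], 0, 90],
  [[-34, 10.5, -3], 0, 90],
  [[-34, 10.5, -3], 0, 90],
  [[-34, 10.5, -3], 0, 90],
  [[-34, 10.5, -3], 0, 90],
  [[-34, 10.5, -3], 0, 90],
  [[-34, 10.5, -3], 0, 90],
])

```text
time: 15.15
ee_pos: [0.5689, -0.0581, 0.1172]
tcp_rot: [0.71, 0.704, -0.001, -0.001]
force: [0.5, 0.3, -0.6]
opening: 0.959
finger_force: 0.0
```

Call:
play_rows([
  [[0, 0, 0], 0, 90],
  [[0, 0, 0], 0, 90],
  [[0, 0, 0], 0, 90],
  [[0, 0, 0], 0, 90],
])

```text
time: 15.55
ee_pos: [0.5688, -0.0562, 0.1181]
tcp_rot: [0.71, 0.705, -0.0, -0.001]
force: [0.0, 0.6, -0.6]
opening: 0.958
finger_force: 0.0
```

```bash
cat > cov.py <<'E'
from h import *
s=manip.state(); im=eyes.camera("wrist"); c=cam("wrist",s); print(np.round(s["ee_pos"],4),yaw(s),s["opening"]*94)
for k in range(2):
    for t,z in (("cover_mid",.025),("cover_rim",.0)):
        for r in nets.landmark_of("wrist",t)[:3]: print(t,round(r["conf"],2),np.round(r["point"],1),np.round(px2w(c,r["point"],z),4))
    eyes.camera("wrist")
g=cv2.cvtColor(im,cv2.COLOR_BGR2GRAY); ls=cv2.createLineSegmentDetector().detect(g)[0][:,0]
for l in ls:
    m=px2w(c,((l[1]+l[3])/2,(l[0]+l[2])/2),.025)
    if np.hypot(l[0]-l[2],l[1]-l[3])<22 or np.hypot(m[0]-.572,m[1]+.001)>.06: continue
    for z in (.05,.0):
        a,b=px2w(c,(l[1],l[0]),z),px2w(c,(l[3],l[2]),z); d=b-a
        print(z,np.round(a[:2],4),np.round(b[:2],4),"ang",round(np.degrees(np.arctan2(d[1],d[0]))%180,1),"len",round(np.linalg.norm(d),3),np.round(l))
E
python3 cov.py
```

```text
[ 0.5688 -0.0562  0.1181] 89.58968786117569 90.02270019185528
cover_mid 0.84 [  1.5 252.7] [0.5117 0.1082 0.025 ]
cover_mid 0.74 [136.6 326.4] [ 0.5734 -0.004   0.025 ]
cover_rim 0.97 [ 13.7 254.8] [0.5083 0.1054 0.    ]
cover_rim 0.61 [120.1 199.3] [0.4469 0.0109 0.    ]
cover_mid 0.83 [122.3 191.2] [0.4485 0.0098 0.025 ]
cover_mid 0.76 [  1.  250.3] [0.5098 0.1086 0.025 ]
cover_mid 0.67 [138.2 326.3] [ 0.5733 -0.0055  0.025 ]
cover_rim 0.59 [118.1 199.1] [0.4469 0.0128 0.    ]
cover_rim 0.34 [136.6 324.5] [ 0.5718 -0.0062  0.    ]
0.05 [ 0.5565 -0.0364] [ 0.6037 -0.0199] ang 19.3 len 0.05 [308. 176. 362. 157.]
0.0 [ 0.5543 -0.0469] [ 0.6099 -0.0274] ang 19.3 len 0.059 [308. 176. 362. 157.]
0.05 [0.5388 0.0111] [ 0.5554 -0.0367] ang 109.1 len 0.051 [286. 121. 307. 176.]
0.0 [0.5334 0.0092] [ 0.553  -0.0472] ang 109.1 len 0.06 [286. 121. 307. 176.]
0.05 [0.5811 0.0283] [0.5386 0.0127] ang 20.2 len 0.045 [336. 100. 286. 119.]
0.0 [0.5833 0.0295] [0.5331 0.0111] ang 20.2 len 0.053 [336. 100. 286. 119.]
0.05 [ 0.6039 -0.0189] [0.5873 0.0276] ang 109.6 len 0.049 [362. 156. 343. 101.]
0.0
[... 502 characters left out ...]
[ 0.6052 -0.0235] ang 110.2 len 0.051 [340. 105. 357. 153.]
0.05 [0.5478 0.0124] [0.5831 0.025 ] ang 19.6 len 0.038 [297. 120. 338. 104.]
0.0 [0.544  0.0107] [0.5857 0.0255] ang 19.6 len 0.044 [297. 120. 338. 104.]
0.05 [ 0.5601 -0.029 ] [ 0.5982 -0.0158] ang 19.2 len 0.04 [312. 168. 355. 153.]
0.0 [ 0.5585 -0.0381] [ 0.6035 -0.0225] ang 19.2 len 0.048 [312. 168. 355. 153.]
0.05 [0.5466 0.0104] [ 0.5591 -0.0248] ang 109.5 len 0.037 [295. 122. 311. 163.]
0.0 [0.5426 0.0084] [ 0.5573 -0.0332] ang 109.5 len 0.044 [295. 122. 311. 163.]
0.05 [ 0.596  -0.0136] [ 0.5603 -0.0261] ang 19.2 len 0.038 [353. 150. 312. 165.]
0.0 [ 0.6009 -0.02  ] [ 0.5587 -0.0347] ang 19.2 len 0.045 [353. 150. 312. 165.]
```

```bash
python3 -c "
from h import *
plan([.5716,-.0041,.04],19.8,5)"
```

```text
now [ 0.5694 -0.0575  0.1189] yaw 89.5
[[np.float64(10.7), np.float64(0.4), np.float64(15.8)], -3.96]
[[np.float64(10.6), np.float64(1.1), np.float64(15.8)], -3.96]
[[np.float64(10.5), np.float64(1.8), np.float64(15.8)], -3.96]
[[np.float64(10.4), np.float64(2.5), np.float64(15.8)], -3.96]
[[np.float64(10.2), np.float64(3.3), np.float64(15.8)], -3.96]
```

Call:
play_rows([
  [[10.7, 0.4, 16], -4, 90],
  [[10.6, 1.1, 16], -4, 90],
  [[10.5, 1.8, 16], -4, 90],
  [[10.4, 2.5, 16], -4, 90],
  [[10.2, 3.3, 16], -4, 90],
  [[0, 0, 0], 0, 90],
  [[0, 0, 0], 0, 90],
  [[0, 0, 0], 0, 90],
])

```text
time: 16.7
ee_pos: [0.5725, -0.005, 0.04]
tcp_rot: [0.578, 0.816, 0.0, 0.001]
force: [-0.3, 0.0, 1.1]
opening: 0.959
finger_force: 0.0
```

```bash
python3 cov.py | grep -v '^0.0 '
```

```text
[ 0.5725 -0.005   0.04  ] 109.40497987290463 90.10304506222602
cover_mid 0.92 [143.3 157.4] [0.4465 0.0083 0.025 ]
cover_mid 0.78 [ 30.5 286. ] [0.5092 0.106  0.025 ]
cover_mid 0.59 [214.  322.1] [ 0.572  -0.0025  0.025 ]
cover_mid 0.97 [ 28.6 290. ] [0.5113 0.1079 0.025 ]
cover_mid 0.86 [214.8 323. ] [ 0.5728 -0.0029  0.025 ]
cover_mid 0.55 [143.7 158.7] [0.4474 0.0084 0.025 ]
0.05 [ 0.6034 -0.0183] [0.5869 0.0286] ang 109.3 len 0.05 [358. 261. 360. 191.]
0.05 [0.5384 0.0124] [ 0.5481 -0.0154] ang 109.3 len 0.029 [281. 189. 282. 232.]
0.05 [ 0.5698 -0.0309] [ 0.6032 -0.0194] ang 19.1 len 0.035 [306. 262. 357. 262.]
0.05 [0.5854 0.0289] [0.5397 0.0129] ang 19.3 len 0.048 [358. 189. 283. 189.]
0.05 [0.5768 0.0378] [0.5408 0.0251] ang 19.4 len 0.038 [351. 172. 291. 172.]
0.05 [ 0.6247 -0.004 ] [0.6192 0.0115] ang 109.5 len 0.016 [394. 252. 396. 229.]
0.05 [ 0.5563 -0.0309] [0.5415 0.0108] ang 109.5 len 0.044 [287. 256. 285. 193.]
0.05 [ 0.5493 -0.0188] [ 0.555  -0.0354] ang 109.0 len 0.018 [282. 237. 283. 261.]
0.05 [0.541 0.022] [0.578  0.0348] ang 19.1 len 0.039 [289. 177. 351. 177.]
0.05 [0.5854 0.0262] [ 0.5997 -0.0157] ang 108.9 len 0.044 [357. 193. 354. 256.]
0.05 [ 0.5996 -0.0172] [ 0.5559 -0.0325] ang 19.3 len 0.046 [353. 258. 286. 257.]
0.05 [0.5473 0.0132] [0.5824 0.0256] ang 19.4 len 0.037 [294. 193. 352. 193.]
0.05 [ 0.5808 -0.0057] [ 0.5554 -0.0145] ang 19.0 len 0.027 [333. 234. 293. 234.]
0.05 [ 0.5563 -0.017 ] [ 0.5786 -0.0096] ang 18.4 len 0.024 [293. 238. 328. 238.]
0.05 [ 0.5534 -0.0144] [0.5446 0.011 ] ang 109.1 len 0.027 [290. 233. 289. 194.]
0.05 [0.5462 0.0116] [ 0.5547 -0.0121] ang 109.7 len 0.025 [292. 194. 293. 231.]
0.05 [0.5817 0.024 ] [5.901e-01 3.000e-04] ang 109.5 len 0.025 [350. 194. 349. 231.]
0.05 [5.929e-01 4.000e-04] [0.5848 0.0215] ang 110.9 len 0.023 [353. 232. 353. 199.]
0.05 [ 0.5731 -0.0066] [ 0.5889 -0.001 ] ang 19.4 len 0.017 [322. 232. 347. 232.]
```

Call:
play_rows([
  [[2.1, -1, 9], 0, 90],
  [[0, 0, 18], 0, 90],
  [[0, 0, 17], 0, 90],
  [[0, 0, 5], 0, 90],
  [[0, 0, 0], 0, 60],
  [[0, 0, 0], 0, 48],
  [[0, 0, 0], 0, 48],
  [[0, 0, 0], 0, 48],
])

```text
time: 17.85
ee_pos: [0.5706, -0.0029, -0.0093]
tcp_rot: [0.577, 0.817, 0.0, 0.001]
force: [1.2, 0.3, 0.7]
opening: 0.657
finger_force: 0.0
```

Call:
play_rows([
  [[0, 0, 0], 0, 46],
  [[0, 0, 0], 0, 46],
  [[0, 0, 0], 0, 46],
  [[0, 0, 0], 0, 46],
])

```text
time: 18.25
ee_pos: [0.5704, -0.0028, -0.0096]
tcp_rot: [0.577, 0.817, 0.0, 0.0]
force: [-0.4, 0.7, 4.1]
opening: 0.552
finger_force: 30.0
```

Call:
play_rows([
  [[0, 0, -10], 0, 46],
  [[0, 0, -30], 0, 46],
  [[0, 0, -40], 0, 46],
  [[0, 0, -30], 0, 46],
  [[0, 0, 0], 0, 46],
])

```text
time: 18.75
ee_pos: [0.5734, -0.0034, 0.1054]
tcp_rot: [0.577, 0.817, 0.002, 0.004]
force: [0.5, 0.3, 0.1]
opening: 0.553
finger_force: 30.0
```

Run:
```python
from h import *
im=cv2.imread("pics/w7.png"); K,d,A,o=cam("wrist"); m=np.array(eyes.camera_model("wrist")["hand_eye"])
M=np.column_stack([[np.cos(np.radians(89.5)),np.sin(np.radians(89.5)),0],[np.sin(np.radians(89.5)),-np.cos(np.radians(89.5)),0],[0,0,-1]])
T=np.eye(4);T[:3,:3]=M;T[:3,3]=[.489,.2157,.098];T=T@m;c=(K,d,T[:3,:3],T[:3,3])
for l in cv2.createLineSegmentDetector().detect(cv2.cvtColor(im,cv2.COLOR_BGR2GRAY))[0][:,0]:
    z=.006; a,b=px2w(c,(l[1],l[0]),z),px2w(c,(l[3],l[2]),z); mm=(a+b)/2; e=b-a
    if np.hypot(*(mm[:2]-[.488,.265]))<.05 and np.linalg.norm(e)>.025: print(np.round(a[:2],4),np.round(b[:2],4),round(np.degrees(np.arctan2(e[1],e[0]))%90,1),round(np.linalg.norm(e),3))
s=manip.state();print(s["opening"]*94,s["force"],s["ee_pos"])
plan([.4884,.265,.10],-18.2,10)
```

```text
[0.5093 0.2859] [0.5111 0.2431] 2.5 0.043
[0.5184 0.2358] [0.5177 0.3022] 0.6 0.066
[0.5196 0.3011] [0.5214 0.2514] 2.1 0.05
[0.5099 0.2419] [0.4657 0.2419] 90.0 0.044
[0.4557 0.2278] [0.5028 0.2286] 1.0 0.047
[0.4682 0.2447] [0.5039 0.245 ] 0.5 0.036
[0.5149 0.3024] [0.4528 0.3017] 0.6 0.062
[0.4535 0.3007] [0.4535 0.2717] 89.9 0.029
[0.5037 0.2832] [0.4681 0.2828] 0.6 0.036
[0.4682 0.2868] [0.5026 0.2872] 0.5 0.034
[0.4638 0.2471] [0.4638 0.2819] 89.9 0.035
[0.4668 0.2807] [0.4671 0.2471] 0.5 0.034
52.007910370867044 [0.52510165 0.30317083 0.08235199] [ 0.57343308 -0.00341584  0.10544343]
now [ 0.5734 -0.0034  0.1054] yaw 109.48
[[np.float64(28.1), np.float64(0.9), np.float64(0.5)], 1.82]
[[np.float64(28.2), np.float64(0.0), np.float64(0.5)], 1.82]
[[np.float64(28.1), np.float64(-0.9), np.float64(0.5)], 1.82]
[[np.float64(28.1), np.float64(-1.7), np.float64(0.5)], 1.82]
[[np.float64(28.0), np.float64(-2.6), np.float64(0.5)], 1.82]
[[np.float64(27.9), np.float64(-3.5), np.float64(0.5)], 1.82]
[[np.float64(27.8), np.float64(-4.4), np.float64(0.5)], 1.82]
[[np.float64(27.7), np.float64(-5.3), np.float64(0.5)], 1.82]
[[np.float64(27.5), np.float64(-6.2), np.float64(0.5)], 1.82]
[[np.float64(27.3), np.float64(-7.0), np.float64(0.5)], 1.82]
```

Call:
play_rows([
  [[28.1, 0.9, 0], 1.9, 46],
  [[28.2, 0, 0], 1.9, 46],
  [[28.1, -0.9, 0], 1.9, 46],
  [[28.1, -1.7, 0], 1.9, 46],
  [[28, -2.6, 0], 1.9, 46],
  [[27.9, -3.5, 0], 1.9, 46],
  [[27.8, -4.4, 0], 1.9, 46],
  [[27.7, -5.3, 0], 1.9, 46],
])

```text
time: 19.55
ee_pos: [0.5014, 0.213, 0.0985]
tcp_rot: [0.681, 0.733, -0.001, -0.001]
force: [0.5, 0.5, -1.1]
opening: 0.55
finger_force: 30.0
```

Call:
play_rows([
  [[27.5, -6.2, 0], 1.9, 46],
  [[27.3, -7, 0], 1.9, 46],
  [[0, 0, 0], 0, 46],
  [[0, 0, 0], 0, 46],
  [[0, 0, 0], 0, 46],
])

```text
time: 20.05
ee_pos: [0.4865, 0.2652, 0.0993]
tcp_rot: [0.704, 0.71, -0.001, -0.0]
force: [0.2, 0.0, -0.4]
opening: 0.553
finger_force: 30.0
```

```bash
python3 -c "
from h import *
eyes.camera('wrist');eyes.camera('wrist')
plan([.4884,.265,.06],0,1)
s=manip.state();print(s['opening']*94,s['force'])"
```

```text
now [0.4868 0.2652 0.0996] yaw 90.41
[[np.float64(-0.2), np.float64(1.6), np.float64(39.6)], 0.0]
51.659802808516105 [ 0.36247915 -0.28730938  1.03232042]
```

Call:
play_rows([
  [[0, 1.2, 10], 0, 46],
  [[0, 0, 25], 0, 46],
  [[0, 0, 25], 0, 46],
  [[0, 0, 20], 0, 46],
  [[0, 0, 6], 0, 46],
  [[0, 0, 0], 0, 46],
  [[0, 0, 0], 0, 46],
])

```text
time: 20.85
ee_pos: [0.4886, 0.2663, 0.0146]
tcp_rot: [0.704, 0.71, 0.001, 0.0]
force: [-0.4, 0.4, 0.8]
opening: 0.552
finger_force: 30.0
```

Call:
play_rows([
  [[0, 0, 2], 0, 46],
  [[0, 0, 2], 0, 46],
  [[0, 0, 1.5], 0, 46],
  [[0, 0, 0], 0, 46],
])

```text
time: 21.25
ee_pos: [0.4877, 0.2662, 0.0083]
tcp_rot: [0.704, 0.71, -0.0, -0.0]
force: [-0.4, 0.1, 0.1]
opening: 0.551
finger_force: 30.0
```

Call:
play_rows([
  [[-0.8, 0, 1], 0, 46],
  [[0, 0, 1], 0, 46],
  [[0, 0, 1], 0, 46],
  [[0, 0, 0], 0, 46],
])

```text
time: 21.65
ee_pos: [0.4882, 0.2657, 0.0057]
tcp_rot: [0.704, 0.71, 0.001, 0.0]
force: [-0.1, 1.5, 2.6]
opening: 0.551
finger_force: 30.0
```

Call:
play_rows([
  [[0, 0, 1], 0, 46],
  [[0, 0, 1], 0, 46],
  [[0, 0, 0], 0, 46],
])

```text
time: 21.95
ee_pos: [0.4885, 0.266, 0.0041]
tcp_rot: [0.704, 0.71, 0.001, 0.0]
force: [-0.6, 3.4, 5.0]
opening: 0.549
finger_force: 30.0
```

Call:
play_rows([
  [[0.6, 0, 1], 0, 46],
  [[0, 0, 1], 0, 46],
  [[0, 0, 0], 0, 46],
])

```text
time: 22.25
ee_pos: [0.4892, 0.2664, 0.0028]
tcp_rot: [0.704, 0.71, 0.001, 0.001]
force: [-0.2, -0.2, 8.2]
opening: 0.552
finger_force: 30.0
```

Call:
play_rows([
  [[0, 0, 1], 0, 46],
  [[0, 0, 1], 0, 46],
  [[0, 0, 0], 0, 46],
])

```text
time: 22.55
ee_pos: [0.4883, 0.266, -0.0006]
tcp_rot: [0.704, 0.71, 0.0, 0.0]
force: [1.0, 1.6, -0.6]
opening: 0.549
finger_force: 30.0
```

Call:
play_rows([
  [[0, 0, 1], 0, 46],
  [[0, 0, 1], 0, 46],
  [[0, 0, 0], 0, 46],
])

```text
time: 22.85
ee_pos: [0.4869, 0.2656, -0.0034]
tcp_rot: [0.704, 0.71, -0.001, -0.0]
force: [0.6, -0.4, -0.7]
opening: 0.547
finger_force: 30.0
```

Call:
play_rows([
  [[0, 0, 1], 0, 46],
  [[0, 0, 1], 0, 46],
  [[0, 0, 0], 0, 46],
])

```text
time: 23.15
ee_pos: [0.487, 0.2656, -0.0036]
tcp_rot: [0.704, 0.71, -0.001, -0.0]
force: [-6.4, -2.4, 12.2]
opening: 0.549
finger_force: 30.0
```

Call:
play_rows([
  [[-0.2, -0.5, 1], 0, 46],
  [[0, 0, 0.5], 0, 46],
  [[0, 0, 0], 0, 46],
  [[0, 0, 0], 0, 46],
])

```text
time: 23.55
ee_pos: [0.487, 0.2657, -0.0036]
tcp_rot: [0.704, 0.71, -0.001, -0.0]
force: [-10.0, -2.8, 21.6]
opening: 0.551
finger_force: 30.0
```

Run:
```python
from h import *
s=manip.state(); print(s["ee_pos"],s["force"],s["moment"],s["opening"]*94)
for n in ("scene","side","wrist"):
    eyes.camera(n); c=cam(n,manip.state())
    for t,z in (("cover_mid",.031),("base",0),("holder_mid",.024),("insect",.03)):
        for r in nets.landmark_of(n,t)[:4]:
            p=px2w(c,r["point"],z)
            if np.hypot(p[0]-.488,p[1]-.265)<.05: print(n,t,round(r["conf"],2),np.round(r["point"]),np.round(p,4))
s=manip.state(); print(s["ee_pos"],s["force"])
```

```text
[ 0.48703494  0.26567022 -0.00362659] [-10.02537343  -2.80085738  21.59217972] [-0.6867388   1.6078042  -0.07001656] 51.74948637059324
scene cover_mid 0.6 [154. 397.] [0.4912 0.271  0.031 ]
scene base 0.53 [164. 389.] [0.4894 0.2499 0.    ]
side cover_mid 0.83 [272. 286.] [0.4907 0.2673 0.031 ]
side base 0.59 [277. 289.] [0.4877 0.2605 0.    ]
side holder_mid 0.45 [276. 288.] [0.484  0.2718 0.024 ]
wrist cover_mid 0.67 [246. 318.] [0.4846 0.2644 0.031 ]
[ 0.48707134  0.26568492 -0.00360117] [-10.46593691  -2.7069483   20.96284826]
```

Call:
play_rows([
  [[-0.3, -0.7, 0], 0, 46],
  [[-0.2, -0.6, 0.2], 0, 46],
  [[0, 0, 0], 0, 46],
  [[0, 0, 0], 0, 46],
])

```text
time: 24.7
ee_pos: [0.487, 0.2657, -0.0037]
tcp_rot: [0.704, 0.71, 0.0, 0.0]
force: [-4.9, -1.3, 17.9]
opening: 0.549
finger_force: 30.0
```

Call:
play_rows([
  [[-0.1, -0.6, 0.6], 0, 46],
  [[0, -0.3, 0.6], 0, 46],
  [[0, 0, 0], 0, 46],
  [[0, 0, 0], 0, 46],
  [[0, 0, 0], 0, 46],
  [[0, 0, 0], 0, 46],
  [[0, 0, 0], 0, 46],
  [[0, 0, 0], 0, 46],
])

```text
time: 25.5
ee_pos: [0.4871, 0.2657, -0.0037]
tcp_rot: [0.704, 0.71, 0.001, 0.001]
force: [-5.6, -3.5, 21.8]
opening: 0.554
finger_force: 30.0
```

Steady at home height, pressing with about 22 N. Handing in.

```bash
python3 -c "
from h import *
print(ticket.close_job())"
```

```text
the job is handed in; nothing more can be done
None
```

The beetle holder is standing in the base pocket. The clear cover is on over it: the force dropped as at a clip snap, then it met a firm stop at the expected home height. The hand is still gripping it and pressing down with about 22 N. I had no pictures left to look at the clips or the seating all round, so that rests on force and height readings; the job is handed in.

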